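# Make up and stack two dye-workshop kits

### The arm

A 7-joint arm with a two-finger parallel gripper is mounted at the origin on the work surface. World frame = base frame: x ahead of the robot, y to its left, z up, the work surface at z = 0. Lengths are in m, angles in rad, forces in N, time in s.
With the tool pointing down it reaches from about 0.425 to 0.925 m from the base axis. Payload 6.8 kg.
Tool frame: the origin (TCP) lies between the finger pads; the fingertips stand 17 mm ahead of it and the grasp point (between the pads) lies 2 mm behind it; z points along the fingers, y is the direction in which the jaws open and shut (so a half turn about z gives the same grasp; the last joint's range is limited). The gripper opens to 85 mm and grips with 20 to 120 N. Pads are 22 mm wide; open, the fingers measure 114 mm over their backs; the gripper's body (76 mm by 85 mm) begins 54 mm behind the grasp point. The pads swing forward as they close: fully open they stand 13 mm farther back than shut.
Start: joints at [1.24, 0.477, 0.022, 1.555, -0.011, 1.109, -0.083], TCP at [0.149, -0.658, 0.248] pointing down, gripper open.
Joint ranges: [-2.96, 2.96], [-0.34, 2.1], [-1.41, 1.46], [0.24, 2.44], [-1.37, 4.51], [0.17, 1.92], [-2.96, 2.96]. Speed limits (rad/s): [2.39, 2.39, 3.14, 3.14, 3.14, 3.14, 3.14].

### API

Orientations are given as a unit quaternion [w, x, y, z].
In Python, from station import bot gives the robot as it stands. The module is installed in compiled form; this text tells all that it offers.
- The arm moves only by the tool carry_out, never from a script. Its argument "moves" is a list of rows, each a list of 3 entries, a list of its own where there are three numbers: the turn, a rotation vector about the tool's x, y, z in degrees, then the shift along the tool's x, y, z in cm, then the finger opening in cm, from 0 to 8.54. A call has 1 to 5 rows; each row is the pose to reach, as a shift and turn from the pose commanded when the call began, along the tool's axes at that moment; what a row does not reach only later rows make up. A row lasts 1/8 s, in which the tool goes at most 62.5 mm and 10.7 degrees, less where a joint would pass 70% of its speed; a pose out of reach is approached as far as the arm can. A call with a gripper value outside its range is refused whole. The fingers move at their own pace and stop on an object; "newtons" is the grip in N (left out, the last holds). Time passes only in rows, so rows that repeat a pose let the fingers close. It gives the time, the measured TCP pose, the force and the opening at its end, in the units of the state.
- bot.get_obs(): the state, without advancing time (a new reading comes with each control period).
- bot.read_camera(name): name is "scene" or "top"; returns the picture (480x640x3 uint8, red, green, blue); there is no depth.
- bot.camera_info(name): a dict with "vertical_fov" (degrees; the focal length in pixels is half the picture's height over the tangent of half this angle, whatever the lens; pixels are square), "cx", "cy" (the principal point, pixels), "k1" (the pictures are not rectified: a ray, as slopes to the right and down, at radius r is drawn at 1 + k1 r^2 times it, then the intrinsics apply), "position" and "attitude" of the camera in the world. Camera axes: x right, y up, looking along -z (the intrinsics and any distortion apply to the point x, -y, -z); pixel columns grow to the right and rows downward; lengths in m; the calibration is good to about 2 mm. A picture is of the moment at which its call begins. camera_info takes no time and is no camera call.
- bot.hand_in(): hands the job in, once; it reports no verdict.
Trained networks look in the newest picture that a camera, given by its name, has taken for a name from the list of things; names that differ only in an ending like _2 or _b are one class to them, and where a whole thing is asked for, a point or a joint stands for the part that bears it (a point fixed in the world has none). Each returns a list of dicts, best first, with "score" (0 to 1); they miss things now and then, are a little off and sometimes report something else, mostly with a low value. They report only what shows in the picture. A call takes as long as a camera call. They do not tell look-alikes from the thing itself.
- bot.silhouettes(label, camera): "region" (480x640 bool, what is visible of it) and "location" ([column, row] in pixels, amid what is visible of it).
The state is a dict: "t": time; "q": joint angles; "joint_vel": joint speeds; "joint_torque": joint torques, N m; "eef_pos": TCP position; "tool_rot": TCP orientation; "contact_force": force on the tool from outside, world axes, zero at the start; "torque": the same for the moment, N m; "gripper_width": opening from 0.0 (shut) to 1.0 (fully open).
Only numpy, scipy, OpenCV 4.12 (cv2) and the standard library are available. Lean on these libraries where they do the work, as an engineer would, in place of code of your own. Each camera call takes 0.05 s, during which the arm holds its last target. There are 200 camera calls.

### The job

Make up two workshop kits in the grey totes. The printing kit is the wooden printing block and the flat tin, both lying flat right way up in the plain tote; stack the divided tote squarely on that one, turned end for end so that its brown label points opposite to the plain tote's label and its feet drop fully into the rim notches. The painting kit goes in the divided tote: the small jar upright in the compartment at its label end and the brush lying flat in the other compartment; leave the tall jar and the white cup where they are.

Things in the scene. Friction and masses are not known exactly. Their poses are not given: they have to be found in the camera images.
- plain_tote: grey tote, no divider, 240 (x) x 160 (y) x 65 mm high, loose, 0.6 kg. Origin: centre of its underside (bottom of its 8 mm feet); z up, x along its length, brown card label folded over the rim of the -x end. Inner floor 13, rim 65 mm above the origin; inside 228 x 144 mm, long walls 8 mm thick, end walls 6. With the other tote stacked and seated, that one's underside is 57 mm above this origin.
- plain_label (a point): label end of the plain tote: outer face of its -x end, 47 mm up; axes as the tote. Both long rims have notches 10 mm deep, 32 long, at tote x = +70 and -30 mm. The other tote's feet (18 long) drop into them only when it is turned 180 degrees and centred (about 5 mm play); facing the same way it stands 8 mm too high. Once covered, nothing more can be put in.
- divider_grip (a point): mid-divider of the divided grey tote (0.4 kg; built as the plain one), 47 mm above its underside, 34 above its inner floor, 12 below the divider's top. Divider 12 mm thick, 144 long, along tote y. Axes: z up, x along the length, label end at -x. Two compartments, each 108 (x) x 144 (y) mm, centred 60 mm away along x. Pinch the divider here, closing along x, to lift the empty tote level.
- divided_label (a point): label end of the divided tote: outer face of its -x end, mid-width, 47 mm above its underside, 120 mm from the divider; axes as the tote. A brown card label, 90 mm wide, is folded over the rim here and sticks out 14 mm, as on the plain tote. At the start both labels point roughly to the robot's right (-y world).
- jar_center (a point): centre of the small amber jar with white lid, diameter 44, height 50 mm, upright; z is its axis. 0.11 kg
- tin_center (a point): centre of the flat round metal tin, diameter 56 (body 54), height 28 mm, standing flat; z is its axis. 0.09 kg
- block_center (a point): centre of the wooden printing block: a slab 66 (x) x 46 (y) x 22 mm high with a round knob on top in the middle, diameter 24 mm at its widest, 22 mm high (44 mm in all). This point is half-way up, 22 mm above its underside, where slab and knob meet. Grip the slab across its 46 mm width. 0.08 kg
- brush_center (a point): middle of the flat wooden brush, lying flat, 90 mm long (x, bristles at +x), 14 mm thick, this point half-way up. Handle 18 mm wide from x = -45 to +13 mm, then ferrule and stiff bristles 34 mm wide to x = +45. Grip the handle across its width at or near this point. 0.04 kg
- tall_jar_center (a point): centre of the tall glass jar with dark lid, diameter 72, height 110 mm: bystander, not part of the kits
- cup_center (a point): centre of the empty white cup, diameter 80, height 80 mm: bystander
There are look-alikes about, which are no part of the job. There is more than one size of the part that bears block_center; the job needs the middle-sized.

How it is judged:
At the end, for the whole second after the job is handed in: Block and tin right way up (14 deg) inside the plain tote; divided tote level on it, centred within 12 mm, feet in the notches (height within 4.5 mm), label over the plain tote's unlabelled end; jar upright (11 deg) in its label-end compartment, brush flat in the other; all at rest (x of tin_center in the frame of plain_tote between -0.105 and 0.105 m and y of tin_center in the frame of plain_tote between -0.065 and 0.065 m and z of tin_center in the frame of plain_tote between 0.015 and 0.045 m and angle between each of tin_center, block_center's own z axis and vertical below 0.25 rad and x of block_center in the frame of plain_tote between -0.105 and 0.105 m and y of block_center in the frame of plain_tote between -0.065 and 0.065 m and z of block_center in the frame of plain_tote between 0.015 and 0.05 m and x of divider_grip in the frame of plain_tote between -0.012 and 0.012 m and y of divider_grip in the frame of plain_tote between -0.012 and 0.012 m and z of divider_grip in the frame of plain_tote between 0.099 and 0.1085 m and x of divided_label in the frame of plain_tote above 0.105 m and angle between each of divider_grip, plain_tote's own z axis and vertical below 0.06 rad and x of jar_center in the frame of divider_grip between -0.11 and -0.01 m and y of jar_center in the frame of divider_grip between -0.068 and 0.068 m and z of jar_center in the frame of divider_grip between -0.015 and 0 m and angle between jar_center's own z axis and vertical below 0.2 rad and x of brush_center in the frame of divider_grip between 0.01 and 0.11 m and y of brush_center in the frame of divider_grip between -0.06 and 0.06 m and z of brush_center in the frame of divider_grip between -0.033 and -0.015 m and angle between the z axis of brush_center and the z axis of divider_grip, either way round below 0.25 rad and linear speed of each of jar, tin, block, brush, divided_tote, plain_tote below 0.02 m/s); the robot touches nothing.
It fails at once if the tall jar was moved by more than 30 mm (distance of tall_jar_center from where it was at the start of the episode above 0.03 m).
It fails at once if the cup was moved by more than 30 mm (distance of cup_center from where it was at the start of the episode above 0.03 m).
It also fails if it takes over 144 s, if anything falls off the work surface, if the arm or the gripper's body presses on something with over 40 N, if the wrist force passes 120 N, or if a joint passes its speed limit or range.

## Working session

There is one attempt and no reset: what is moved stays moved. The work goes in short steps, Python scripts to look and compute and a tool call to move; the robot and the scene stay as the last step left them, time stands still between calls to the robot, and variables do not carry over. Pictures are saved under pics/ and viewed, about 12 in all and at most 16, crops included, and the job is handed in when it is done.

Besides the shell and the picture viewer there is one more tool, called after "Emit:" as name(argument=value, ...) on one line, values as JSON. carry_out: Moves the arm, as the interface text tells. Its arguments: {"type":"object","properties":{"moves":{"type":"array"},"newtons":{"type":"number"}},"required":["moves"]}

```bash
mkdir -p pics
cat > h.py <<'E'
import numpy as np, cv2
from scipy.spatial.transform import Rotation as R
from station import bot
def cam(n):
    c=bot.camera_info(n); f=240/np.tan(np.radians(c['vertical_fov'])/2)
    a=np.array(c['attitude'],float)
    M=a if a.shape==(3,3) else R.from_quat(a,scalar_first=True).as_matrix()
    return c,f,M,np.array(c['position'])
def px2w(n,uv,z):
    c,f,M,p=cam(n); uv=np.atleast_2d(np.array(uv,float))
    d=(uv-[c['cx'],c['cy']])/f; s=d.copy()
    for _ in range(30): s=d/(1+c['k1']*(s**2).sum(1,keepdims=True))
    r=np.c_[s[:,0],-s[:,1],-np.ones(len(s))]@M.T
    return p+r*((z-p[2])/r[:,2])[:,None]
def w2px(n,P):
    c,f,M,p=cam(n); q=(np.atleast_2d(P)-p)@M; s=np.c_[q[:,0],-q[:,1]]/-q[:,2:]
    s=s*(1+c['k1']*(s**2).sum(1,keepdims=True)); return s*f+[c['cx'],c['cy']]
def shot(n,name,crop=None,k=1):
    im=bot.read_camera(n)[:,:,::-1]
    if crop: im=im[crop[1]:crop[3],crop[0]:crop[2]]
    if k!=1: im=cv2.resize(im,None,fx=k,fy=k,interpolation=cv2.INTER_CUBIC)
    cv2.imwrite('pics/'+name+'.png',im)
def st():
    o=bot.get_obs(); Rm=R.from_quat(o['tool_rot'],scalar_first=True).as_matrix()
    print('t',round(o['t'],2),'pos',np.round(o['eef_pos'],4),'x',np.round(Rm[:,0],3),'y',np.round(Rm[:,1],3),'z',np.round(Rm[:,2],3),'w',round(float(o['gripper_width']),3),'F',np.round(o['contact_force'],1),'q',np.round(o['q'],2))
E
python3 - <<'E'
from h import *
for n in('scene','top'):
    print(bot.camera_info(n)); shot(n,n+'1')
    for l in ['plain_tote','divider_grip','plain_label','divided_label','jar_center','tin_center','block_center','brush_center','tall_jar_center','cup_center']:
        print(n,l,[(round(d['score'],2),[round(float(v)) for v in d['location']],int(d['region'].sum())) for d in bot.silhouettes(l,n)][:5])
st()
E
```

```text
{'vertical_fov': 47.54440353607906, 'cx': 318.750887509162, 'cy': 238.72820386182624, 'k1': -0.037211529928388935, 'position': array([1.11663025, 0.63239553, 0.87872874]), 'attitude': array([0.29517138, 0.13564594, 0.37770838, 0.86707002])}
scene plain_tote [(0.62, [442, 352], 12133), (0.4, [262, 193], 5866)]
scene divider_grip [(0.62, [262, 194], 5899)]
scene plain_label [(0.62, [442, 354], 11916)]
scene divided_label [(0.91, [262, 192], 5880)]
scene jar_center [(0.94, [349, 236], 463), (0.73, [446, 352], 12153), (0.22, [340, 287], 476)]
scene tin_center [(0.55, [388, 264], 531)]
scene block_center [(0.78, [325, 332], 379), (0.62, [392, 215], 873)]
scene brush_center [(0.64, [340, 288], 480)]
scene tall_jar_center [(0.71, [274, 332], 2111)]
scene cup_center [(0.79, [221, 272], 1618)]
{'vertical_fov': 47.79464074006195, 'cx': 318.9713613076147, 'cy': 240.58633774741068, 'k1': -0.14107643759120123, 'position': array([ 0.41434909, -0.05462895,  1.35733071]), 'attitude': array([-0.69915041, -0.03661349,  0.03465378,  0.71319511])}
top plain_tote [(0.65, [176, 241], 6944)]
top divider_grip [(0.86, [418, 237], 7143)]
top plain_label [(0.89, [177, 242], 7064)]
top divided_label [(0.66, [423, 234], 7173)]
top jar_center [(0.76, [323, 273], 268)]
top tin_center [(0.71, [277, 279], 402)]
top block_center [(0.88, [320, 327], 915), (0.61, [252, 188], 255), (0.56, [322, 214], 468)]
top brush_center [(0.55, [277, 222], 353), (0.29, [177, 243], 7014)]
top tall_jar_center [(0.73, [254, 151], 894)]
top cup_center [(0.88, [342, 143], 863)]
t 1.1 pos [ 0.1492 -0.6583  0.2483] x [0.975 0.221 0.   ] y [ 0.221 -0.975  0.   ] z [ 0. -0. -1.] w 0.997 F [-0.7 -0.4  0. ] q [ 1.24  0.48  0.02  1.56 -0.01  1.11 -0.08]
```

View pictures.

View pics/top1.png

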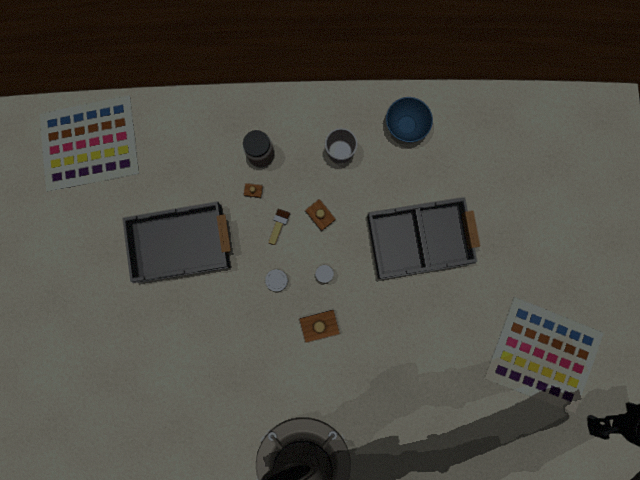

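View pics/scene1.png

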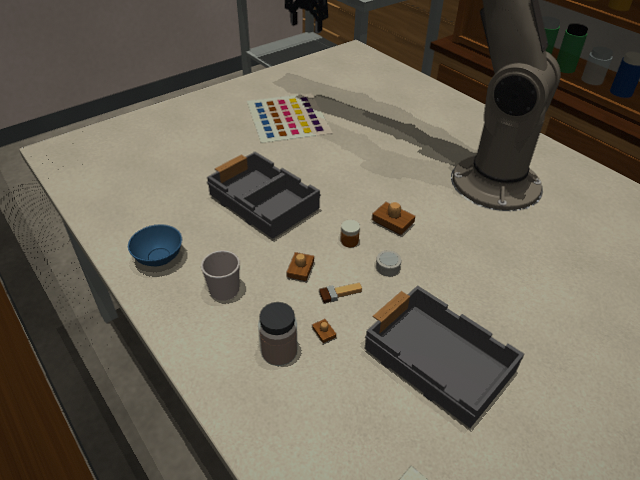

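```bash
cat > fit.py <<'E'
from h import *
from scipy.optimize import minimize
def box(x0,x1,y0,y1,z0,z1): return np.array([[x,y,z] for x in(x0,x1) for y in(y0,y1) for z in(z0,z1)])
def cyl(r,z0,z1,r2=None):
    a=np.linspace(0,2*np.pi,24,False); r2=r2 or r
    return np.r_[np.c_[r*np.cos(a),r*np.sin(a),0*a+z0],np.c_[r2*np.cos(a),r2*np.sin(a),0*a+z1]]
tote=[box(-.12,.12,-.08,.08,.008,.065),box(-.134,-.12,-.045,.045,.045,.066)]
S={'plain_tote':tote,'divided_label':tote,'jar_center':[cyl(.022,0,.05)],'tin_center':[cyl(.028,0,.028)],
'block_center':[box(-.033,.033,-.023,.023,0,.022),cyl(.012,.022,.044)],
'brush_center':[box(-.045,.013,-.009,.009,0,.014),box(.013,.045,-.017,.017,0,.014)],
'tall_jar_center':[cyl(.036,0,.11)],'cup_center':[cyl(.03,0,.08,.04)]}
def render(n,parts,p,z0,K=4):
    m=np.zeros((480*K,640*K),np.uint8); c,s=np.cos(p[2]),np.sin(p[2])
    for q in parts:
        w=np.c_[p[0]+c*q[:,0]-s*q[:,1],p[1]+s*q[:,0]+c*q[:,1],q[:,2]+z0]
        u=((w2px(n,w)+.5)*K-.5).round().astype(np.int32)
        cv2.fillConvexPoly(m,cv2.convexHull(u),1)
    return m
def near(label,n,p,z0,tol=35):
    t=w2px(n,[[p[0],p[1],z0+.02]])[0]
    b=[d for d in bot.silhouettes(label,n) if np.hypot(*(np.array(d['location'])-t))<tol]
    return cv2.resize(b[0]['region'].astype(np.uint8),None,fx=4,fy=4,interpolation=cv2.INTER_NEAREST) if b else None
def fit(label,p,z0=0,cams=('top','scene'),parts=None):
    parts=parts or S[label]; ms={n:near(label,n,p,z0) for n in cams}; ms={n:m for n,m in ms.items() if m is not None}
    def iou(n,p):
        r=render(n,parts,p,z0); return (r&ms[n]).sum()/max(1,(r|ms[n]).sum())
    def cost(v):
        q=np.array(p)+v*[.01,.01,.1]; return sum(1-iou(n,q) for n in ms)
    best=min((minimize(cost,[0,0,a],method='Nelder-Mead',options=dict(initial_simplex=np.array([[0,0,a],[1.5,0,a],[0,1.5,a],[0,0,a+1.5]]),xatol=.02,fatol=1e-4)) for a in (-1,1)),key=lambda r:r.fun)
    q=np.array(p)+best.x*[.01,.01,.1]
    print(label,np.round(q[:2],4),'yaw',round(np.degrees(q[2]),1),{n:round(iou(n,q),2) for n in ms}); return q
E
python3 - <<'E'
from fit import *
bot.read_camera('top');bot.read_camera('scene')
g=lambda u,z:px2w('top',u,z)[0][:2]
for l,u,z,yaw in [('plain_tote',(177,242),.04,93),('divided_label',(423,238),.04,93),('jar_center',(324,273),.04,0),('tin_center',(277,279),.028,0),('block_center',(320,214),.03,-60+90),('brush_center',(278,227),.01,-20),('tall_jar_center',(254,151),.08,0),('cup_center',(342,143),.06,0)]:
    x=g(u,z); fit(l,[*x,np.radians(yaw)])
E
```

```text
plain_tote [0.5531 0.3012] yaw 98.0 {'top': np.float64(0.95), 'scene': np.float64(0.96)}
divided_label [ 0.5506 -0.3035] yaw 98.1 {'top': np.float64(0.97), 'scene': np.float64(0.96)}
jar_center [ 0.4683 -0.0622] yaw -6.5 {'top': np.float64(0.91), 'scene': np.float64(0.88)}
tin_center [0.4557 0.0553] yaw -2.8 {'top': np.float64(0.87), 'scene': np.float64(0.91)}
block_center [ 0.6181 -0.0572] yaw 38.5 {'top': np.float64(0.85), 'scene': np.float64(0.89)}
brush_center [0.5904 0.0514] yaw -21.4 {'top': np.float64(0.81), 'scene': np.float64(0.91)}
tall_jar_center [0.7805 0.0927] yaw 0.7 {'top': np.float64(0.88), 'scene': np.float64(0.9)}
cup_center [ 0.7815 -0.1093] yaw -1.3 {'top': np.float64(0.92), 'scene': np.float64(0.89)}
```

```bash
cat > plan.py <<'E'
from h import *
def plan(wps):
    """wps: (name,x,y,z,yaw deg of tool y); prints shift cm / turn deg from previous one"""
    o=bot.get_obs(); Rm=R.from_quat(o['tool_rot'],scalar_first=True).as_matrix(); p=np.array(o['eef_pos'])
    y0=np.degrees(np.arctan2(Rm[1,1],Rm[0,1])); print('tilt z',np.round(Rm[:,2],3),'yaw',round(y0,1),p.round(4),'t',o['t'])
    for n,x,y,z,yw in wps:
        a=np.radians(y0); ty=np.array([np.cos(a),np.sin(a),0]); tz=np.array([0,0,-1]); tx=np.cross(ty,tz)
        d=(np.array([x,y,z])-p)*100
        print(n,'shift',np.round([d@tx,d@ty,d@tz],2),'turnz',round(-((yw-y0+180)%360-180),1)); p=np.array([x,y,z]); y0=yw
def T(p,yaw,dx,dy):
    c,s=np.cos(np.radians(yaw)),np.sin(np.radians(yaw)); return p[0]+c*dx-s*dy,p[1]+s*dx+c*dy
E
python3 - <<'E'
from plan import *
b=(.6181,-.0572); 
t=T((.5531,.3012),98,.055,0)
plan([('above',*b,.13,-51.5),('down',*b,.02,-51.5),('up',*b,.15,-51.5),('over',*t,.15,-82),('low',*t,.037,-82)])
E
```

```text
tilt z [ 0. -0. -1.] yaw -77.2 [ 0.1492 -0.6583  0.2483] t 2.0
above shift [ 59.02 -48.27  11.83] turnz -25.7
down shift [ 0.  0. 11.] turnz -0.0
up shift [  0.   0. -13.] turnz -0.0
over shift [ 20.02 -36.83   0.  ] turnz 30.5
low shift [ 0.   0.  11.3] turnz 0
```

Emit:
carry_out(moves=[[[0, 0, 0], [19.7, -16.1, 0], 6.5], [[0, 0, 0], [19.7, -16.1, 0], 6.5], [[0, 0, 0], [19.7, -16.1, 0], 6.5], [[0, 0, 0], [19.7, -16.1, 0], 6.5], [[0, 0, 0], [19.7, -16.1, 0], 6.5]], newtons=30)

```text
t: 2.62
eef_pos: [0.3098, -0.4535, 0.2487]
tool_rot: [-0.001, 0.993, 0.115, 0.001]
contact_force: [-0.1, 0.4, -0.0]
gripper_width: 0.76
```

Emit:
carry_out(moves=[[[0, 0, 0], [19.7, -16.1, 0], 6.5], [[0, 0, 0], [19.7, -16.1, 0], 6.5], [[0, 0, 0], [19.7, -16.1, 0], 6.5], [[0, 0, 0], [19.7, -16.1, 0], 6.5], [[0, 0, 0], [19.7, -16.1, 0], 6.5]])

```text
t: 3.25
eef_pos: [0.4653, -0.2533, 0.2487]
tool_rot: [-0.0, 0.993, 0.115, 0.001]
contact_force: [0.6, -0.1, 0.6]
gripper_width: 0.761
```

Emit:
carry_out(moves=[[[0, 0, -25.7], [19.6, -16.1, 11.8], 6.5], [[0, 0, -25.7], [19.6, -16.1, 11.8], 6.5], [[0, 0, -25.7], [19.6, -16.1, 11.8], 6.5], [[0, 0, -25.7], [19.6, -16.1, 11.8], 6.5], [[0, 0, -25.7], [19.6, -16.1, 11.8], 6.5]])

```text
t: 3.88
eef_pos: [0.6187, -0.0554, 0.1285]
tool_rot: [-0.001, 0.944, 0.33, -0.0]
contact_force: [-0.2, -0.0, 0.1]
gripper_width: 0.76
```

Run:
```python
from plan import *
st()
b=(.6181,-.0572); plan([('above',*b,.13,-51.5),('down',*b,.02,-51.5)])
```

```text
t 3.88 pos [ 0.6187 -0.0554  0.1285] x [ 0.782  0.623 -0.001] y [ 0.623 -0.782 -0.001] z [-0.001  0.001 -1.   ] w 0.76 F [-0.2 -0.   0.1] q [ 0.24  0.54 -0.33  1.77  0.22  0.86 -1.1 ]
tilt z [-0.001  0.001 -1.   ] yaw -51.4 [ 0.6187 -0.0554  0.1285] t 3.875
above shift [-0.16  0.1  -0.15] turnz 0.1
down shift [ 0.  0. 11.] turnz -0.0
```

Emit:
carry_out(moves=[[[0, 0, 0], [-0.1, 0, 5.5], 6.5], [[0, 0, 0], [-0.1, 0, 9], 6.5], [[0, 0, 0], [-0.1, 0, 10.8], 6.5], [[0, 0, 0], [-0.1, 0, 10.8], 3], [[0, 0, 0], [-0.1, 0, 10.8], 3]])

```text
t: 4.5
eef_pos: [0.6182, -0.0581, 0.0237]
tool_rot: [0.001, 0.944, 0.329, 0.001]
contact_force: [-0.1, -0.4, -1.4]
gripper_width: 0.526
```

Emit:
carry_out(moves=[[[0, 0, 0], [0, 0, 0], 3], [[0, 0, 0], [0, 0, 0], 3], [[0, 0, 0], [0, 0, -3], 3], [[0, 0, 0], [0, 0, -8], 3], [[0, 0, 0], [0, 0, -13], 3]])

```text
t: 5.12
eef_pos: [0.6169, -0.0575, 0.154]
tool_rot: [-0.0, 0.944, 0.33, -0.0]
contact_force: [0.5, -0.6, 0.2]
gripper_width: 0.528
```

Run:
```python
from plan import *
st(); shot('top','t2',(220,160,420,310),2)
t=T((.5531,.3012),98,.055,0)
plan([('over',*t,.15,-82),('low',*t,.037,-82)])
```

```text
t 5.12 pos [ 0.6169 -0.0575  0.154 ] x [ 0.783  0.622 -0.   ] y [ 0.622 -0.783 -0.   ] z [-0.  0. -1.] w 0.528 F [ 0.5 -0.6  0.2] q [ 0.25  0.51 -0.34  1.76  0.21  0.91 -1.08]
tilt z [ 0.01  -0.001 -1.   ] yaw -51.5 [ 0.6208 -0.0573  0.1614] t 5.175
over shift [ 19.79 -37.02   1.14] turnz 30.5
low shift [ 0.   0.  11.3] turnz 0
```

Emit:
carry_out(moves=[[[0, 0, 0], [10, -18.5, 0], 3], [[0, 0, 0], [10, -18.5, 0], 3], [[0, 0, 0], [10, -18.5, 0], 3], [[0, 0, 0], [10, -18.5, 0], 3]])

```text
t: 5.68
eef_pos: [0.5789, 0.1552, 0.153]
tool_rot: [-0.001, 0.943, 0.332, 0.001]
contact_force: [0.4, -0.8, -0.6]
gripper_width: 0.529
```

Emit:
carry_out(moves=[[[0, 0, 30.5], [9.8, -18.5, 0], 3], [[0, 0, 30.5], [9.8, -18.5, 0], 3], [[0, 0, 30.5], [9.8, -18.5, 0], 3], [[0, 0, 30.5], [9.8, -18.5, 0], 3], [[0, 0, 30.5], [9.8, -18.5, 0], 3]])

```text
t: 6.3
eef_pos: [0.541, 0.3572, 0.1523]
tool_rot: [-0.0, 0.997, 0.072, -0.0]
contact_force: [0.3, -0.9, -0.3]
gripper_width: 0.529
```

Run:
```python
from plan import *
t=T((.5531,.3012),98,.055,0)
plan([('over',*t,.15,-82),('low',*t,.037,-82)])
```

```text
tilt z [-0.     0.001 -1.   ] yaw -81.8 [0.541  0.3572 0.1523] t 6.3
over shift [0.42 0.22 0.23] turnz 0.2
low shift [ 0.   0.  11.3] turnz 0
```

View pics/t2.png

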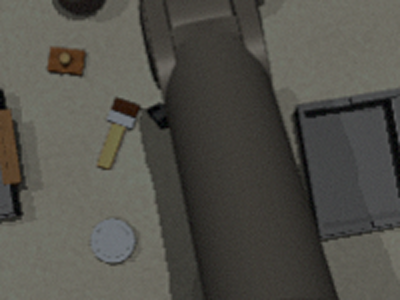

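Emit:
carry_out(moves=[[[0, 0, 0], [0.3, 0.2, 6], 3], [[0, 0, 0], [0.3, 0.2, 9.5], 3], [[0, 0, 0], [0.3, 0.2, 11.4], 3], [[0, 0, 0], [0.3, 0.2, 11.4], 3], [[0, 0, 0], [0.3, 0.2, 11.4], 6.3]])

```text
t: 6.92
eef_pos: [0.5463, 0.3539, 0.0399]
tool_rot: [-0.001, 0.998, 0.069, 0.001]
contact_force: [-0.2, -0.5, 0.3]
gripper_width: 0.721
```

Emit:
carry_out(moves=[[[0, 0, 0], [0, 0, 0], 6.3], [[0, 0, 0], [0, 0, 0], 6.3], [[0, 0, 0], [0, 0, -4], 6.3], [[0, 0, 0], [0, 0, -8], 6.8], [[0, 0, 0], [0, 0, -12], 6.8]])

```text
t: 7.55
eef_pos: [0.5451, 0.3539, 0.1599]
tool_rot: [-0.0, 0.998, 0.07, 0.0]
contact_force: [1.2, 0.3, -0.4]
gripper_width: 0.797
```

Run:
```python
from plan import *
b=(.4557,.0553)
plan([('over',*b,.13,-82),('low',*b,.02,-82)])
```

```text
tilt z [ 0.  0. -1.] yaw -82.0 [0.5451 0.3539 0.1599] t 7.55
over shift [-13.    28.32   2.99] turnz -0.0
low shift [ 0.  0. 11.] turnz 0
```

Emit:
carry_out(moves=[[[0, 0, 0], [-13, 28.3, 0], 7.5], [[0, 0, 0], [-13, 28.3, 0], 7.5], [[0, 0, 0], [-13, 28.3, 0], 7.5], [[0, 0, 0], [-13, 28.3, 0], 7.5], [[0, 0, 0], [-13, 28.3, 0], 7.5]])

```text
t: 8.18
eef_pos: [0.4551, 0.0536, 0.1589]
tool_rot: [0.0, 0.998, 0.07, 0.001]
contact_force: [0.8, -0.6, 0.5]
gripper_width: 0.88
```

Emit:
carry_out(moves=[[[0, 0, 0], [0, 0, 3], 7.5], [[0, 0, 0], [0, 0, 3], 7.5]])

```text
t: 8.43
eef_pos: [0.4544, 0.0548, 0.1276]
tool_rot: [0.0, 0.998, 0.069, -0.001]
contact_force: [-0.2, 0.1, -0.1]
gripper_width: 0.877
```

Run:
```python
from plan import *
b=(.4557,.0553)
plan([('over',*b,.13,-82),('low',*b,.02,-82)]); shot('top','t3')
```

```text
tilt z [-0.003 -0.001 -1.   ] yaw -82.1 [0.4544 0.0548 0.1276] t 8.425
over shift [ 0.13 -0.03 -0.24] turnz -0.1
low shift [ 0.  0. 11.] turnz 0
```

View pics/t3.png

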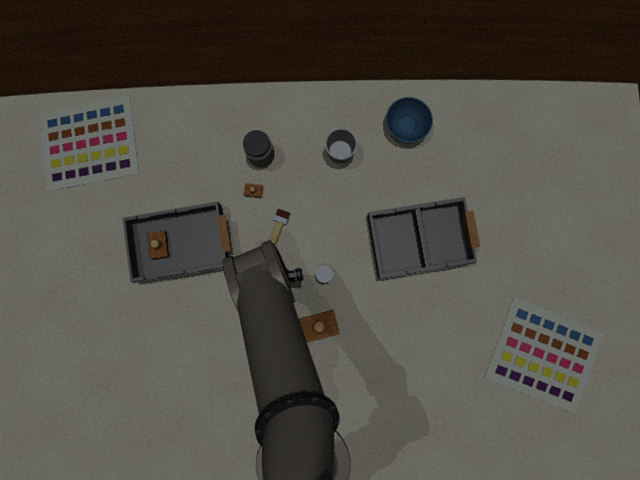

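Emit:
carry_out(moves=[[[0, 0, 0], [0.1, 0, 5.5], 7.5], [[0, 0, 0], [0.1, 0, 9], 7.5], [[0, 0, 0], [0.1, 0, 10.8], 7.5], [[0, 0, 0], [0.1, 0, 10.8], 4], [[0, 0, 0], [0.1, 0, 10.8], 4]])

```text
t: 9.1
eef_pos: [0.4577, 0.0565, 0.0214]
tool_rot: [-0.0, 0.998, 0.07, 0.001]
contact_force: [0.3, -0.6, -1.3]
gripper_width: 0.64
```

Emit:
carry_out(moves=[[[0, 0, 0], [0, 0, 0], 4], [[0, 0, 0], [0, 0, 0], 4], [[0, 0, 0], [0, 0, -4], 4], [[0, 0, 0], [0, 0, -9], 4], [[0, 0, 0], [0, 0, -14], 4]])

```text
t: 9.72
eef_pos: [0.4563, 0.0555, 0.162]
tool_rot: [-0.0, 0.998, 0.069, -0.0]
contact_force: [0.6, -0.1, -0.6]
gripper_width: 0.636
```

Run:
```python
from plan import *
t=T((.5531,.3012),98,-.05,0); st()
plan([('over',*t,.15,-82),('low',*t,.035,-82)])
```

```text
t 9.72 pos [0.4563 0.0555 0.162 ] x [ 0.99   0.138 -0.   ] y [ 0.138 -0.99  -0.   ] z [-0.  0. -1.] w 0.636 F [ 0.6 -0.1 -0.6] q [-0.01  0.26 -0.28  2.12  0.1   0.78 -1.79]
tilt z [-0.  0. -1.] yaw -82.0 [0.4563 0.0555 0.162 ] t 9.725
over shift [ 12.99 -17.99   1.2 ] turnz -0.0
low shift [ 0.   0.  11.5] turnz 0
```

Emit:
carry_out(moves=[[[0, 0, 0], [13, -18, 0], 4], [[0, 0, 0], [13, -18, 0], 4], [[0, 0, 0], [13, -18, 0], 4], [[0, 0, 0], [13, -18, 0], 4], [[0, 0, 0], [13, -18, 4], 4]])

```text
t: 10.35
eef_pos: [0.5633, 0.2572, 0.123]
tool_rot: [-0.003, 0.997, 0.071, 0.004]
contact_force: [1.2, -0.1, -0.7]
gripper_width: 0.644
```

Emit:
carry_out(moves=[[[0, 0, 0], [0, 0, 4], 4], [[0, 0, 0], [0, 0, 7], 4], [[0, 0, 0], [0, 0, 8.6], 4], [[0, 0, 0], [0, 0, 8.6], 4], [[0, 0, 0], [0, 0, 8.6], 6.8]])

```text
t: 10.98
eef_pos: [0.5611, 0.2523, 0.0353]
tool_rot: [-0.0, 0.998, 0.069, 0.001]
contact_force: [0.3, -0.0, -0.8]
gripper_width: 0.795
```

Emit:
carry_out(moves=[[[0, 0, 0], [0, 0, 0], 6.8], [[0, 0, 0], [0, 0, 0], 6.8], [[0, 0, 0], [0, 0, -5], 6.8], [[0, 0, 0], [0, 0, -10], 6.8], [[0, 0, 0], [0, 0, -16], 6.8]])

```text
t: 11.6
eef_pos: [0.5599, 0.2515, 0.1955]
tool_rot: [0.0, 0.998, 0.07, -0.001]
contact_force: [1.1, -0.1, 0.2]
gripper_width: 0.796
```

Run:
```python
from plan import *
t=(.5506,-.3035); st()
plan([('over',*t,.2,-82),('low',*t,.047,-82)])
```

```text
t 11.6 pos [0.5599 0.2515 0.1955] x [ 0.99   0.139 -0.001] y [ 0.139 -0.99   0.   ] z [-0.001 -0.001 -1.   ] w 0.796 F [ 1.1 -0.1  0.2] q [-0.29  0.45 -0.31  1.74  0.16  0.98 -2.09]
tilt z [-0.001 -0.001 -1.   ] yaw -82.0 [0.5599 0.2515 0.1955] t 11.6
over shift [-8.62 54.84 -0.45] turnz -0.0
low shift [ 0.   0.  15.3] turnz 0
```

Emit:
carry_out(moves=[[[0, 0, 0], [-4.3, 27.4, 0], 4], [[0, 0, 0], [-4.3, 27.4, 0], 4], [[0, 0, 0], [-4.3, 27.4, 0], 4], [[0, 0, 0], [-4.3, 27.4, 0], 4], [[0, 0, 0], [-4.3, 27.4, 0], 4]])

```text
t: 12.22
eef_pos: [0.5553, -0.0303, 0.1946]
tool_rot: [0.001, 0.998, 0.067, 0.0]
contact_force: [0.6, 0.2, 0.6]
gripper_width: 0.471
```

Emit:
carry_out(moves=[[[0, 0, 0], [-4.3, 27.4, 0], 4], [[0, 0, 0], [-4.3, 27.4, 0], 4], [[0, 0, 0], [-4.3, 27.4, 0], 4], [[0, 0, 0], [-4.3, 27.4, 0], 4], [[0, 0, 0], [-4.3, 27.4, 0], 4]])

```text
t: 12.85
eef_pos: [0.5498, -0.3078, 0.1946]
tool_rot: [0.001, 0.998, 0.067, -0.0]
contact_force: [1.0, 0.2, -0.1]
gripper_width: 0.469
```

Run:
```python
from plan import *; from fit import *
bot.read_camera('scene'); shot('top','t4')
fit('plain_tote',(.5531,.3012,np.radians(98)))
t=(.5506,-.3035)
plan([('over',*t,.2,-82),('low',*t,.047,-82)])
```

```text
plain_tote [0.553  0.3016] yaw 98.2 {'top': np.float64(0.82), 'scene': np.float64(0.84)}
tilt z [ 0.     0.001 -1.   ] yaw -82.1 [ 0.5512 -0.3024  0.1943] t 13.05
over shift [-0.07  0.1  -0.57] turnz -0.1
low shift [ 0.   0.  15.3] turnz 0
```

View pics/t4.png

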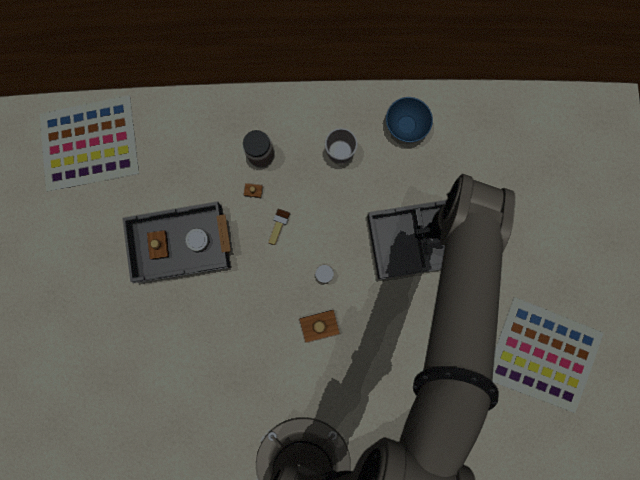

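Emit:
carry_out(moves=[[[0, 0, 0], [0, 0, 6], 4], [[0, 0, 0], [0, 0, 11], 4], [[0, 0, 0], [0, 0, 14.6], 4], [[0, 0, 0], [0, 0, 14.6], 4], [[0, 0, 0], [0, 0, 14.6], 0.5]], newtons=90)

```text
t: 13.68
eef_pos: [0.5526, -0.3019, 0.0499]
tool_rot: [0.0, 0.998, 0.07, 0.001]
contact_force: [0.1, -0.6, 0.3]
gripper_width: 0.269
```

Emit:
carry_out(moves=[[[0, 0, 0], [0, 0, 0], 0.5], [[0, 0, 0], [0, 0, 0], 0.5], [[0, 0, 0], [0, 0, 0], 0.5], [[0, 0, 0], [0, 0, 0], 0.5], [[0, 0, 0], [0, 0, 0], 0.5]])

```text
t: 14.3
eef_pos: [0.5529, -0.3027, 0.0508]
tool_rot: [0.001, 0.998, 0.07, 0.002]
contact_force: [-1.4, 2.1, 7.7]
gripper_width: 0.118
```

Run:
```python
from fit import *
st(); bot.read_camera('scene'); bot.read_camera('top'); fit('divided_label',(.5506,-.3035,np.radians(98)))
```

```text
t 14.3 pos [ 0.5529 -0.3027  0.0508] x [0.99  0.139 0.003] y [ 0.139 -0.99   0.001] z [ 0.004 -0.001 -1.   ] w 0.118 F [-1.4  2.1  7.7] q [ 0.5   0.64 -0.13  1.8   0.12  0.71 -1.13]
divided_label [ 0.5532 -0.3039] yaw 99.4 {'top': np.float64(0.45), 'scene': np.float64(0.81)}
```

Emit:
carry_out(moves=[[[0, 0, 0], [0, 0, -2], 0.5], [[0, 0, 0], [0, 0, -5], 0.5], [[0, 0, 0], [0, 0, -9], 0.5], [[0, 0, 0], [0, 0, -13], 0.5], [[0, 0, 0], [0, 0, -17], 0.5]])

```text
t: 15.12
eef_pos: [0.5507, -0.3028, 0.2209]
tool_rot: [0.0, 0.998, 0.069, 0.0]
contact_force: [1.1, -0.8, -3.4]
gripper_width: 0.121
```

Emit:
carry_out(moves=[[[0, 0, 0], [0, 0, -2], 0.5], [[0, 0, 0], [0, 0, -2], 0.5]])

```text
t: 15.38
eef_pos: [0.5519, -0.3033, 0.2413]
tool_rot: [0.001, 0.998, 0.069, 0.002]
contact_force: [-0.4, -0.1, -4.1]
gripper_width: 0.122
```

Run:
```python
from fit import *; from plan import *
st(); shot('scene','s5'); plan([('over',.553,.3014,.25,98)])
```

```text
t 15.38 pos [ 0.5519 -0.3033  0.2413] x [0.99  0.138 0.004] y [ 0.138 -0.99   0.003] z [ 0.004 -0.002 -1.   ] w 0.122 F [-0.4 -0.1 -4.1] q [ 0.52  0.41 -0.15  1.67  0.07  1.06 -1.09]
tilt z [ 0.001 -0.001 -1.   ] yaw -82.1 [ 0.551  -0.3029  0.2393] t 15.425
over shift [  8.55 -59.82  -1.07] turnz 179.9
```

View pics/s5.png

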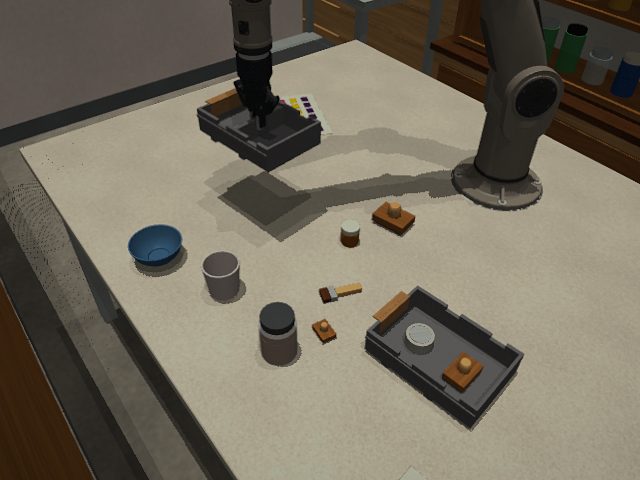

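Emit:
carry_out(moves=[[[0, 0, -9], [0.4, -3, 0], 0.5], [[0, 0, -18], [0.8, -6, 0], 0.5], [[0, 0, -27], [1.3, -9, 0], 0.5], [[0, 0, -36], [1.7, -12, 0], 0.5], [[0, 0, -45], [2.1, -15, 0], 0.5]])

```text
t: 16.05
eef_pos: [0.55, -0.1502, 0.2368]
tool_rot: [-0.001, 0.894, 0.448, -0.001]
contact_force: [0.7, -0.3, -2.8]
gripper_width: 0.124
```

Emit:
carry_out(moves=[[[0, 0, -9], [2.4, -1.8, 0], 0.5], [[0, 0, -18], [4.8, -3.6, 0], 0.5], [[0, 0, -27], [7.2, -5.5, 0], 0.5], [[0, 0, -36], [9.6, -7.3, 0], 0.5], [[0, 0, -45], [12.1, -9.1, 0], 0.5]])

```text
t: 16.68
eef_pos: [0.5503, 0.0007, 0.2369]
tool_rot: [-0.001, 0.654, 0.756, -0.001]
contact_force: [0.2, 0.4, -4.3]
gripper_width: 0.122
```

Emit:
carry_out(moves=[[[0, 0, -9], [3, 0.4, 0], 0.5], [[0, 0, -18], [6, 0.8, 0], 0.5], [[0, 0, -27], [9, 1.3, 0], 0.5], [[0, 0, -36], [12, 1.7, 0], 0.5], [[0, 0, -45], [15, 2.1, 0], 0.5]])

```text
t: 17.3
eef_pos: [0.5505, 0.1518, 0.2369]
tool_rot: [-0.001, 0.315, 0.949, -0.001]
contact_force: [0.7, -0.3, -3.3]
gripper_width: 0.124
```

Emit:
carry_out(moves=[[[0, 0, -9], [1.8, 2.4, 0], 0.5], [[0, 0, -18], [3.6, 4.8, 0], 0.5], [[0, 0, -27], [5.5, 7.2, 0], 0.5], [[0, 0, -36], [7.3, 9.6, 0], 0.5], [[0, 0, -45], [9.1, 12.1, 0], 0.5]])

```text
t: 17.92
eef_pos: [0.5511, 0.3029, 0.2366]
tool_rot: [-0.001, -0.072, 0.997, -0.001]
contact_force: [-0.8, 0.4, -2.9]
gripper_width: 0.12
```

Emit:
carry_out(moves=[[[0, 0, 0], [0, 0, 0], 0.5], [[0, 0, 0], [0, 0, 0], 0.5]])

```text
t: 18.18
eef_pos: [0.5515, 0.3017, 0.237]
tool_rot: [-0.001, -0.069, 0.998, -0.001]
contact_force: [-0.7, 0.1, -3.6]
gripper_width: 0.122
```

Run:
```python
from fit import *; from plan import *
st(); shot('scene','s6'); plan([('over',.553,.3014,.15,98.1)])
bot.read_camera('top')
for d in bot.silhouettes('divided_label','scene'): print(d['score'],d['location'],d['region'].sum())
fit('divided_label',(.553,.3014,np.radians(278)),.195)
```

```text
t 18.18 pos [0.5515 0.3017 0.237 ] x [-0.991 -0.137  0.002] y [-0.137  0.991 -0.002] z [-0.002 -0.002 -1.   ] w 0.122 F [-0.7  0.1 -3.6] q [ 0.04  0.58 -0.92  1.64  0.49  1.18  0.72]
tilt z [-0.001 -0.002 -1.   ] yaw 97.8 [0.5518 0.3013 0.2372] t 18.225
over shift [-0.12 -0.01  8.72] turnz -0.3
0.72 [463.8, 293.3] 12695
divided_label [0.5601 0.3027] yaw 278.2 {'top': np.float64(0.34), 'scene': np.float64(0.81)}
```

View pics/s6.png

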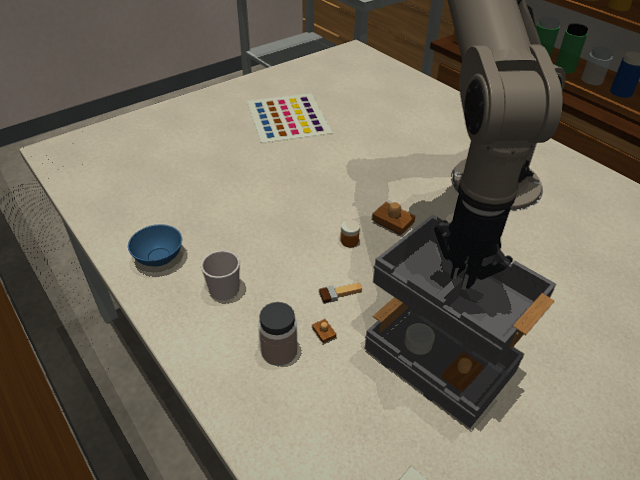

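Run:
```python
from fit import *; from plan import *
bot.read_camera('scene')
q=fit('divided_label',(.5515,.3017,np.radians(278)),.187,('scene',))
m=near('divided_label','scene',(.5515,.3017),.187)
im=cv2.resize(cv2.imread('pics/s6.png'),None,fx=4,fy=4,interpolation=cv2.INTER_CUBIC)
for mm,c in((render('scene',tote,(.5515,.3017,np.radians(278)),.187),(0,255,0)),(m,(0,0,255)),(render('scene',tote,(.553,.3014,np.radians(98)),0),(255,255,0))):
    cv2.drawContours(im,cv2.findContours(mm,0,2)[0],-1,c,2)
cv2.imwrite('pics/s7.png',im[800:1720,1400:2280][::1,::1][:,:])
import os
a=cv2.imread('pics/s7.png'); cv2.imwrite('pics/s7.png',cv2.resize(a,None,fx=.65,fy=.65,interpolation=cv2.INTER_AREA)); print(a.shape)
```

```text
divided_label [0.5541 0.3012] yaw 278.1 {'scene': np.float64(0.82)}
(920, 880, 3)
```

View pics/s7.png

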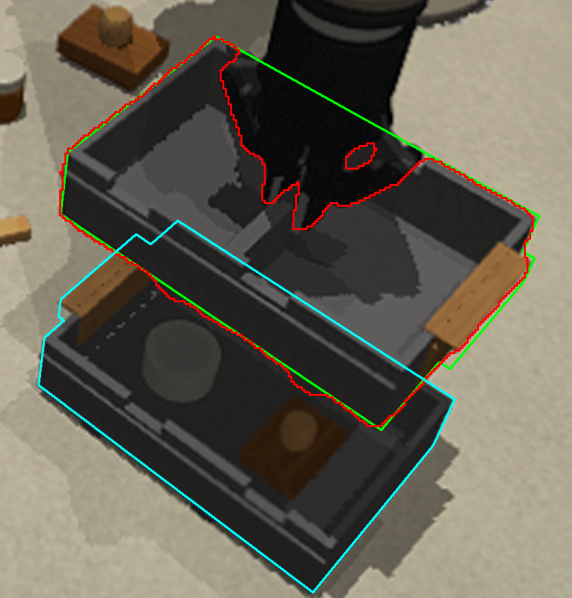

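Emit:
carry_out(moves=[[[0, 0, -0.2], [0, 0, 3], 0.5], [[0, 0, -0.2], [0, 0, 6], 0.5], [[0, 0, -0.2], [0, 0, 9], 0.5], [[0, 0, -0.2], [0, 0, 11], 0.5], [[0, 0, -0.2], [0, 0, 11.6], 0.5]])

```text
t: 19.2
eef_pos: [0.5514, 0.3026, 0.1212]
tool_rot: [-0.001, -0.071, 0.997, -0.0]
contact_force: [-0.3, -0.1, -3.2]
gripper_width: 0.121
```

Emit:
carry_out(moves=[[[0, 0, 0], [0, 0, 0.3], 0.5], [[0, 0, 0], [0, 0, 0.6], 0.5], [[0, 0, 0], [0, 0, 0.6], 0.5]])

```text
t: 19.58
eef_pos: [0.552, 0.3032, 0.1168]
tool_rot: [0.0, -0.071, 0.997, 0.0]
contact_force: [-0.1, -0.4, -2.8]
gripper_width: 0.122
```

Emit:
carry_out(moves=[[[0, 0, 0], [0, 0, 0.3], 0.5], [[0, 0, 0], [0, 0, 0.6], 0.5], [[0, 0, 0], [0, 0, 0.6], 0.5], [[0, 0, 0], [0, 0, 0.6], 0.5]])

```text
t: 20.08
eef_pos: [0.5517, 0.303, 0.1103]
tool_rot: [-0.0, -0.071, 0.997, 0.0]
contact_force: [0.7, -0.9, -4.2]
gripper_width: 0.12
```

Run:
```python
from plan import *
st(); shot('scene','s8',(330,200,570,440),2.4)
```

```text
t 20.07 pos [0.5517 0.303  0.1103] x [-0.99  -0.142  0.   ] y [-0.142  0.99   0.   ] z [-0.  0. -1.] w 0.12 F [ 0.7 -0.9 -4.2] q [-0.02  0.71 -0.83  1.74  0.62  0.98  0.62]
```

View pics/s8.png

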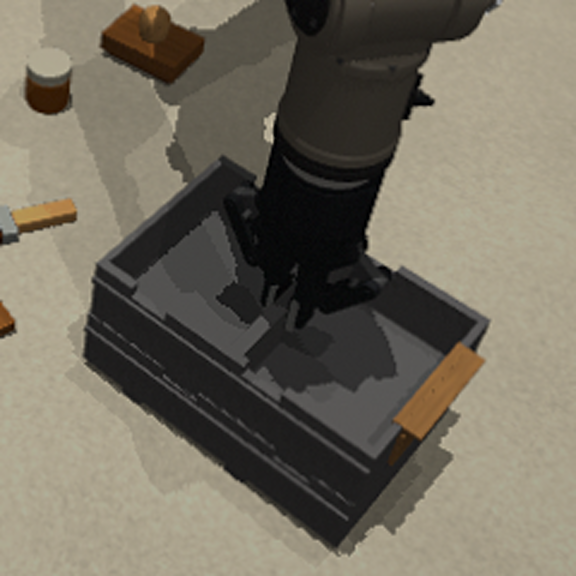

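Emit:
carry_out(moves=[[[0, 0, 0], [0, 0, 0.2], 0.5], [[0, 0, 0], [0, 0, 0.3], 0.5], [[0, 0, 0], [0, 0, 0.3], 0.5]])

```text
t: 20.5
eef_pos: [0.5519, 0.3031, 0.1078]
tool_rot: [0.0, -0.071, 0.997, -0.0]
contact_force: [-1.4, -2.8, 3.6]
gripper_width: 0.12
```

Emit:
carry_out(moves=[[[0, 0, 0], [0, 0, 0.1], 0.5], [[0, 0, 0], [0, 0, 0.2], 0.5], [[0, 0, 0], [0, 0, 0.2], 0.5]])

```text
t: 20.88
eef_pos: [0.5519, 0.3031, 0.1078]
tool_rot: [0.001, -0.071, 0.997, -0.001]
contact_force: [-5.6, -5.9, 18.9]
gripper_width: 0.121
```

Emit:
carry_out(moves=[[[0, 0, 0], [0, 0, -0.2], 0.5], [[0, 0, 0], [0, 0, -0.2], 3.5], [[0, 0, 0], [0, 0, -0.2], 3.5], [[0, 0, 0], [0, 0, -0.2], 3.5]], newtons=30)

```text
t: 21.38
eef_pos: [0.5518, 0.3031, 0.1071]
tool_rot: [-0.0, -0.071, 0.997, 0.0]
contact_force: [-0.2, 0.9, 0.0]
gripper_width: 0.412
```

Emit:
carry_out(moves=[[[0, 0, 0], [0, 0, -3], 3.5], [[0, 0, 0], [0, 0, -7], 3.5], [[0, 0, 0], [0, 0, -12], 6], [[0, 0, 0], [0, 0, -12], 6.5]])

```text
t: 21.88
eef_pos: [0.5533, 0.3051, 0.2317]
tool_rot: [0.003, -0.071, 0.997, 0.002]
contact_force: [-0.2, 0.3, -0.6]
gripper_width: 0.762
```

Run:
```python
from plan import *
st(); j=(.4683,-.0622)
plan([('over jar',*j,.2,53),('low',*j,.03,53)])
```

```text
t 21.88 pos [0.5533 0.3051 0.2317] x [-0.99  -0.142 -0.007] y [-0.142  0.99   0.003] z [ 0.006  0.004 -1.   ] w 0.762 F [-0.2  0.3 -0.6] q [ 0.04  0.58 -0.92  1.64  0.5   1.16  0.71]
tilt z [ 0.006  0.004 -1.   ] yaw 98.2 [0.5533 0.3051 0.2317] t 21.875
over jar shift [ 13.63 -35.15   3.17] turnz 45.2
low shift [ 0.  0. 17.] turnz 0
```

Emit:
carry_out(moves=[[[0, 0, 45], [7, -18, 0], 6.5], [[0, 0, 45], [7, -18, 0], 6.5], [[0, 0, 45], [7, -18, 0], 6.5], [[0, 0, 45], [7, -18, 0], 6.5], [[0, 0, 45], [7, -18, 0], 6.5]])

```text
t: 22.5
eef_pos: [0.5077, 0.1137, 0.2268]
tool_rot: [-0.0, 0.317, 0.948, -0.0]
contact_force: [0.4, -0.3, -0.1]
gripper_width: 0.764
```

Emit:
carry_out(moves=[[[0, 0, 45], [-7.4, -16.8, 3], 6.5], [[0, 0, 45], [-7.4, -16.8, 3], 6.5], [[0, 0, 45], [-7.4, -16.8, 3], 6.5], [[0, 0, 45], [-7.4, -16.8, 3], 6.5], [[0, 0, 45], [-7.4, -16.8, 3], 6.5]])

```text
t: 23.12
eef_pos: [0.4668, -0.063, 0.197]
tool_rot: [-0.0, 0.654, 0.757, 0.0]
contact_force: [0.1, 0.2, 0.1]
gripper_width: 0.765
```

Run:
```python
from plan import *
from fit import *
j=(.4683,-.0622)
plan([('over jar',*j,.2,8),('low',*j,.03,8)])
shot('top','t9'); bot.read_camera('scene')
fit('plain_tote',(.553,.3014,np.radians(98)))
fit('divided_label',(.553,.3014,np.radians(278)),.057)
```

```text
tilt z [-0.     0.001 -1.   ] yaw 8.4 [ 0.4668 -0.063   0.197 ] t 23.125
over jar shift [ 0.06  0.16 -0.3 ] turnz 0.4
low shift [ 0.  0. 17.] turnz 0
plain_tote [0.553  0.3014] yaw 92.3 {}
divided_label [0.5508 0.3015] yaw 278.3 {'top': np.float64(0.97), 'scene': np.float64(0.96)}
```

View pics/t9.png

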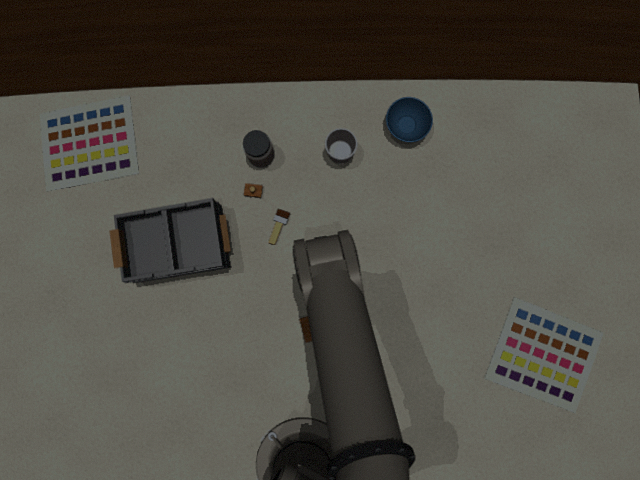

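Emit:
carry_out(moves=[[[0, 0, 0], [0, 0.1, 6], 6.5], [[0, 0, 0], [0, 0.1, 12], 6.5], [[0, 0, 0], [0, 0.1, 15], 6.5], [[0, 0, 0], [0, 0.1, 16.8], 6.5], [[0, 0, 0], [0, 0.1, 16.8], 3]])

```text
t: 24.05
eef_pos: [0.4673, -0.0634, 0.0288]
tool_rot: [-0.001, 0.654, 0.756, -0.0]
contact_force: [0.4, -0.0, 1.0]
gripper_width: 0.561
```

Emit:
carry_out(moves=[[[0, 0, 0], [0, 0, 0], 3], [[0, 0, 0], [0, 0, 0], 3], [[0, 0, 0], [0, 0, 0], 3]])

```text
t: 24.42
eef_pos: [0.468, -0.064, 0.0301]
tool_rot: [0.001, 0.655, 0.756, 0.0]
contact_force: [-0.1, 1.1, -1.0]
gripper_width: 0.51
```

Emit:
carry_out(moves=[[[0, 0, 0], [0, 0, -4], 3], [[0, 0, 0], [0, 0, -9], 3], [[0, 0, 0], [0, 0, -14], 3], [[0, 0, 0], [0, 0, -19], 3], [[0, 0, 0], [0, 0, -19], 3]])

```text
t: 25.05
eef_pos: [0.4699, -0.0639, 0.2233]
tool_rot: [0.004, 0.655, 0.755, 0.002]
contact_force: [0.6, -0.1, -0.7]
gripper_width: 0.503
```

Run:
```python
from plan import *
st()
t=T((.551,.3015),278,-.06,0)
plan([('over',*t,.22,8),('low',*t,.1,8)])
```

```text
t 25.05 pos [ 0.4699 -0.0639  0.2233] x [-0.142  0.99  -0.003] y [0.99  0.142 0.008] z [ 0.008 -0.002 -1.   ] w 0.503 F [ 0.6 -0.1 -0.7] q [ 0.57  0.23 -0.64  2.02  0.17  0.94 -0.02]
tilt z [ 0.008 -0.002 -1.   ] yaw 8.1 [ 0.4699 -0.0639  0.2233] t 25.05
over shift [41.02 13.21  0.33] turnz 0.1
low shift [ 0.  0. 12.] turnz 0
```

Emit:
carry_out(moves=[[[0, 0, 0], [5, 1.6, 0], 3], [[0, 0, 0], [10, 3.2, 0], 3], [[0, 0, 0], [15, 4.8, 0], 3], [[0, 0, 0], [20, 6.4, 0], 3], [[0, 0, 0], [25, 8, 0], 3]])

```text
t: 25.68
eef_pos: [0.5107, 0.1961, 0.2181]
tool_rot: [-0.0, 0.655, 0.756, -0.001]
contact_force: [0.2, -1.3, -0.8]
gripper_width: 0.508
```

Emit:
carry_out(moves=[[[0, 0, 0], [5, 1.6, 0], 3], [[0, 0, 0], [10, 3.2, 0], 3], [[0, 0, 0], [15, 4.8, 0], 3], [[0, 0, 0], [16, 5.2, 0], 3], [[0, 0, 0], [16, 5.2, 0], 3]])

```text
t: 26.3
eef_pos: [0.5393, 0.3607, 0.2179]
tool_rot: [-0.0, 0.655, 0.756, -0.001]
contact_force: [-0.1, -1.2, -1.2]
gripper_width: 0.508
```

Run:
```python
from plan import *
st()
t=T((.551,.3015),278,-.06,0)
plan([('over',*t,.22,8),('low',*t,.1015,8)])
```

```text
t 26.3 pos [0.5393 0.3607 0.2179] x [-0.143  0.99  -0.001] y [ 0.99   0.143 -0.002] z [-0.002 -0.001 -1.   ] w 0.508 F [-0.1 -1.2 -1.2] q [-0.2   0.56 -0.69  1.61  0.39  1.12 -0.85]
tilt z [-0.002 -0.001 -1.   ] yaw 8.2 [0.5393 0.3607 0.2179] t 26.3
over shift [-0.03  0.34 -0.21] turnz 0.2
low shift [ 0.    0.   11.85] turnz 0
```

Emit:
carry_out(moves=[[[0, 0, 0], [0, 0.3, 5], 3], [[0, 0, 0], [0, 0.3, 9], 3], [[0, 0, 0], [0, 0.3, 11], 3], [[0, 0, 0], [0, 0.3, 11.6], 3], [[0, 0, 0], [0, 0.3, 11.6], 3]])

```text
t: 26.92
eef_pos: [0.5435, 0.3612, 0.1042]
tool_rot: [0.0, 0.655, 0.755, 0.001]
contact_force: [-0.2, 0.3, -1.5]
gripper_width: 0.506
```

Emit:
carry_out(moves=[[[0, 0, 0], [0, 0, 0], 6], [[0, 0, 0], [0, 0, 0], 6], [[0, 0, 0], [0, 0, 0], 6]])

```text
t: 27.3
eef_pos: [0.5432, 0.3615, 0.104]
tool_rot: [0.0, 0.655, 0.756, 0.001]
contact_force: [0.2, 0.6, -0.2]
gripper_width: 0.702
```

Emit:
carry_out(moves=[[[0, 0, 0], [0, 0, -4], 6], [[0, 0, 0], [0, 0, -8], 6], [[0, 0, 0], [0, 0, -12], 6]])

```text
t: 27.68
eef_pos: [0.5428, 0.3612, 0.2248]
tool_rot: [0.0, 0.655, 0.756, 0.0]
contact_force: [0.9, -0.2, -0.4]
gripper_width: 0.702
```

Run:
```python
from plan import *
st(); b=(.5904,.0514); t=T((.551,.3015),278,.06,0)
plan([('over',*b,.2,68.6),('low',*b,.02,68.6),('lift',*b,.22,68.6),('over',*t,.22,8),('low',*t,.09,8)])
```

```text
t 27.68 pos [0.5428 0.3612 0.2248] x [-0.142  0.99   0.   ] y [0.99  0.142 0.   ] z [ 0.  0. -1.] w 0.702 F [ 0.9 -0.2 -0.4] q [-0.2   0.55 -0.7   1.6   0.38  1.13 -0.84]
tilt z [ 0.  0. -1.] yaw 8.2 [0.5428 0.3612 0.2248] t 27.675
over shift [-31.35   0.3    2.48] turnz -60.4
low shift [ 0.  0. 18.] turnz -0.0
lift shift [  0.   0. -20.] turnz -0.0
over shift [ 9.85 16.62  0.  ] turnz 60.6
low shift [ 0.  0. 13.] turnz 0
```

Emit:
carry_out(moves=[[[0, 0, -30], [-16, 0.2, 0], 4], [[0, 0, -30], [-16, 0.2, 0], 4], [[0, 0, -30], [-16, 0.2, 0], 4], [[0, 0, -30], [-16, 0.2, 0], 4]])

```text
t: 28.18
eef_pos: [0.5689, 0.1988, 0.223]
tool_rot: [0.0, 0.44, 0.898, -0.001]
contact_force: [-0.6, 0.8, 0.1]
gripper_width: 0.474
```

Emit:
carry_out(moves=[[[0, 0, -30.4], [-13.3, -7.6, 8], 4], [[0, 0, -30.4], [-13.3, -7.6, 8], 4], [[0, 0, -30.4], [-13.3, -7.6, 8], 4], [[0, 0, -30.4], [-13.3, -7.6, 8], 4], [[0, 0, -30.4], [-13.3, -7.6, 8], 4]])

```text
t: 28.8
eef_pos: [0.5902, 0.0537, 0.1439]
tool_rot: [0.0, 0.186, 0.983, 0.001]
contact_force: [0.5, 1.3, 0.3]
gripper_width: 0.469
```

Run:
```python
from plan import *
st(); b=(.5904,.0514); t=T((.551,.3015),278,.06,0)
plan([('over',*b,.14,68.6),('low',*b,.019,68.6),('lift',*b,.22,68.6),('over',*t,.22,98),('low',*t,.09,98)])
```

```text
t 28.8 pos [0.5902 0.0537 0.1439] x [-0.931  0.366 -0.   ] y [0.366 0.931 0.002] z [ 0.001  0.002 -1.   ] w 0.469 F [0.5 1.3 0.3] q [ 0.44  0.62 -0.87  1.81  0.56  0.98  0.54]
tilt z [ 0.001  0.002 -1.   ] yaw 68.6 [0.5902 0.0537 0.1439] t 28.8
over shift [-0.11 -0.21  0.39] turnz -0.0
low shift [ 0.   0.  12.1] turnz -0.0
lift shift [  0.    0.  -20.1] turnz -0.0
over shift [ 9.85 16.62  0.  ] turnz -29.4
low shift [ 0.  0. 13.] turnz 0
```

Emit:
carry_out(moves=[[[0, 0, 0], [-0.1, -0.2, 5], 4], [[0, 0, 0], [-0.1, -0.2, 9], 4], [[0, 0, 0], [-0.1, -0.2, 11.5], 4], [[0, 0, 0], [-0.1, -0.2, 12.3], 4], [[0, 0, 0], [-0.1, -0.2, 12.3], 4]])

```text
t: 29.42
eef_pos: [0.5908, 0.0503, 0.021]
tool_rot: [0.0, 0.186, 0.983, 0.0]
contact_force: [-0.4, -0.2, 0.4]
gripper_width: 0.47
```

Emit:
carry_out(moves=[[[0, 0, 0], [0, 0, 0], 1], [[0, 0, 0], [0, 0, 0], 1], [[0, 0, 0], [0, 0, 0], 1], [[0, 0, 0], [0, 0, 0], 1]])

```text
t: 29.92
eef_pos: [0.5914, 0.0498, 0.0219]
tool_rot: [0.001, 0.186, 0.983, 0.0]
contact_force: [-0.9, 0.4, 6.8]
gripper_width: 0.198
```

Emit:
carry_out(moves=[[[0, 0, 0], [0, 0, -4], 1], [[0, 0, 0], [0, 0, -9], 1], [[0, 0, 0], [0, 0, -14], 1], [[0, 0, 0], [0, 0, -18], 1], [[0, 0, 0], [0, 0, -18], 1]])

```text
t: 30.55
eef_pos: [0.5921, 0.05, 0.2041]
tool_rot: [0.003, 0.186, 0.983, 0.001]
contact_force: [-0.5, -0.3, -0.8]
gripper_width: 0.199
```

Run:
```python
from plan import *
st(); t=T((.551,.3015),278,.06,0); shot('scene','s10')
plan([('over',*t,.2,98),('low',*t,.09,98)])
```

```text
t 30.55 pos [0.5921 0.05   0.2041] x [-0.931  0.366 -0.006] y [0.366 0.931 0.003] z [ 0.007  0.    -1.   ] w 0.199 F [-0.5 -0.3 -0.8] q [ 0.48  0.55 -0.92  1.76  0.49  1.08  0.59]
tilt z [ 0.003 -0.    -1.   ] yaw 68.5 [0.5909 0.0492 0.2018] t 30.6
over shift [ 9.99 16.79  0.18] turnz -29.5
low shift [ 0.  0. 11.] turnz 0
```

View pics/s10.png

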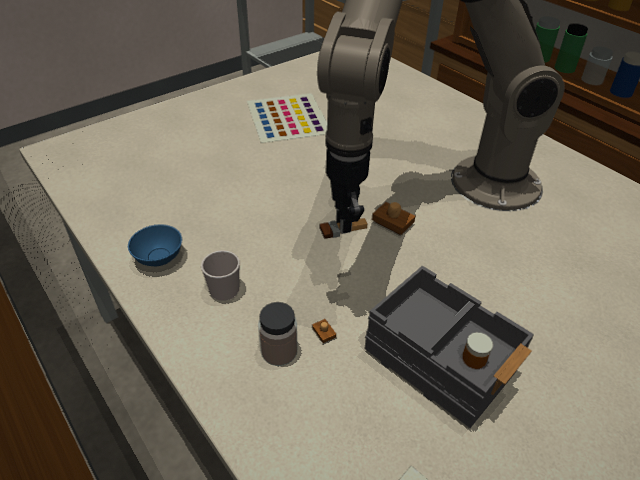

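Emit:
carry_out(moves=[[[0, 0, -7], [2.5, 4.2, 0], 1], [[0, 0, -15], [5, 8.4, 0], 1], [[0, 0, -22], [7.5, 12.6, 0], 1], [[0, 0, -29.5], [10, 16.8, 0], 1], [[0, 0, -29.5], [10, 16.8, 0], 1]])

```text
t: 31.22
eef_pos: [0.5557, 0.2468, 0.1992]
tool_rot: [-0.001, -0.075, 0.997, 0.001]
contact_force: [0.6, -0.7, -0.7]
gripper_width: 0.201
```

Run:
```python
from plan import *
t=T((.551,.3015),278,.06,0)
plan([('over',*t,.2,98),('low',*t,.093,98)])
```

```text
tilt z [-0.003  0.002 -1.   ] yaw 98.5 [0.5557 0.2468 0.1992] t 31.225
over shift [-0.29 -0.52 -0.08] turnz 0.5
low shift [ 0.   0.  10.7] turnz 0
```

Emit:
carry_out(moves=[[[0, 0, 0], [-0.2, -0.3, 4], 1], [[0, 0, 0], [-0.2, -0.3, 8], 1], [[0, 0, 0], [-0.2, -0.3, 10], 1], [[0, 0, 0], [-0.2, -0.3, 10.6], 1], [[0, 0, 0], [-0.2, -0.3, 10.6], 1]])

```text
t: 31.85
eef_pos: [0.5613, 0.2398, 0.0948]
tool_rot: [0.0, -0.07, 0.998, 0.0]
contact_force: [0.4, 1.0, -0.0]
gripper_width: 0.201
```

Emit:
carry_out(moves=[[[0, 0, 0], [0, 0, 0], 4], [[0, 0, 0], [0, 0, 0], 4], [[0, 0, 0], [0, 0, 0], 4]])

```text
t: 32.22
eef_pos: [0.5613, 0.2397, 0.0949]
tool_rot: [0.0, -0.07, 0.998, 0.0]
contact_force: [-0.4, -0.5, 0.9]
gripper_width: 0.469
```

Emit:
carry_out(moves=[[[0, 0, 0], [0, 0, -4], 4], [[0, 0, 0], [0, 0, -8], 4], [[0, 0, 0], [0, 0, -12], 4], [[0, 0, 0], [0, -6, -14], 4], [[0, 0, 0], [0, -12, -14], 4]])

```text
t: 32.85
eef_pos: [0.5787, 0.1209, 0.2367]
tool_rot: [0.002, -0.072, 0.997, 0.0]
contact_force: [0.4, -0.9, 0.1]
gripper_width: 0.465
```

Emit:
carry_out(moves=[[[0, 0, 0], [0, -6, 0], 4], [[0, 0, 0], [0, -12, 0], 4], [[0, 0, 0], [0, -18, 0], 4], [[0, 0, 0], [0, -24, 0], 4], [[0, 0, 0], [0, -24, 0], 4]])

```text
t: 33.48
eef_pos: [0.6115, -0.1242, 0.2334]
tool_rot: [-0.001, -0.065, 0.998, -0.001]
contact_force: [-0.8, -0.6, -0.7]
gripper_width: 0.471
```

Run:
```python
from fit import *
st(); bot.read_camera('scene'); bot.read_camera('top')
q=fit('divided_label',(.551,.3015,np.radians(278)),.057)
z=.07
def rel(p):
    d=p[:2]-q[:2]; c,s=np.cos(q[2]),np.sin(q[2]); print('rel',np.round([c*d[0]+s*d[1],-s*d[0]+c*d[1]],3))
rel(fit('jar_center',(.543,.361,0),z)); rel(fit('brush_center',(.559,.242,np.radians(8)),z))
fit('tall_jar_center',(.7805,.0927,0)); fit('cup_center',(.7815,-.1093,0))
a=cv2.resize(bot.read_camera('top')[190:300,90:250,::-1],None,fx=3.5,fy=3.5,interpolation=cv2.INTER_CUBIC)
b=cv2.resize(bot.read_camera('scene')[250:440,350:550,::-1],None,fx=2,fy=2,interpolation=cv2.INTER_CUBIC)
b=cv2.resize(b,(405,385)); a=cv2.resize(a,(390,268)); a=cv2.copyMakeBorder(a,0,385-268,0,0,0)
cv2.imwrite('pics/f.png',np.hstack([a,b]))
```

```text
t 33.48 pos [ 0.6115 -0.1242  0.2334] x [-0.992 -0.13   0.001] y [-0.13   0.992 -0.002] z [-0.001 -0.002 -1.   ] w 0.471 F [-0.8 -0.6 -0.7] q [ 0.81  0.62 -1.03  1.65  0.56  1.2   1.35]
divided_label [0.5509 0.3017] yaw 278.3 {'top': np.float64(0.87), 'scene': np.float64(0.86)}
jar_center [0.5407 0.3614] yaw 0.8 {'top': np.float64(0.95), 'scene': np.float64(0.84)}
rel [-0.061 -0.001]
brush_center [0.5568 0.2389] yaw 8.0 {'top': np.float64(0.81), 'scene': np.float64(0.76)}
rel [ 0.063 -0.003]
tall_jar_center [0.7811 0.0938] yaw 0.6 {'top': np.float64(0.84), 'scene': np.float64(0.91)}
cup_center [ 0.7856 -0.108 ] yaw 15.0 {'top': np.float64(0.5), 'scene': np.float64(0.97)}
```

View pics/f.png

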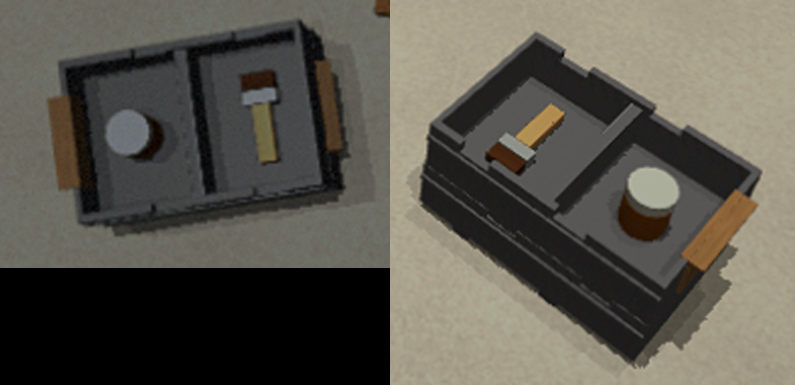

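```bash
python3 -c "
from station import bot
print(bot.hand_in())"
```

```text
the job is handed in; nothing more can be done
None
```

I made up both kits, stacked the totes and handed the job in at about 34 s of robot time; the hand-in reported no verdict.

- **Printing kit:** the middle-sized block and the tin lay flat in the plain tote in the last pictures before it was covered. They cannot be seen now.
- **Stack:** the divided tote sits end for end on the plain tote, its label over the unlabelled end. The arm met a firm stop at a tool height of 107.8 mm, against 107.5 mm expected with the feet in the notches. The camera puts the two totes about 2 mm apart in plan, comparing with the plain tote's position from before stacking, because the networks could not find it afterwards.
- **Painting kit:** the jar is upright about 61 mm towards the label end from the divider. The brush is flat about 63 mm the other way, and both are within 3 mm of mid-width.
- **Bystanders:** the tall jar reads within 2 mm of its start. The cup reads 4 mm off, but the top camera's fit of it was poor in that last check (0.50). The arm was never sent near the cup, so I take it as unmoved.
- **Robot:** the gripper is empty and clear of everything. The highest contact force in the readings after each move was about 21 N, while seating the tote.

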